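Seat the stage plate and hold the focusing bracket over the pillar

ROBOT

A 6-joint arm with a two-finger parallel gripper is mounted at the origin on the work surface. World frame = base frame: x ahead of the robot, y to its left, z up, the work surface at z = 0. Lengths are in m, angles in rad, forces in N, time in s.
With the tool pointing down it reaches from about 0.35 to 0.775 m from the base axis. Payload 5.5 kg.
Tool frame: the origin (TCP) lies where the fingers leave the gripper's body, on its centre line; the fingertips stand 73 mm ahead of it and the grasp point (between the pads) lies 54 mm ahead of it; z points along the fingers, y is the direction in which the jaws open and shut (so a half turn about z gives the same grasp; the last joint's range is limited). The gripper opens to 85 mm and grips with 20 to 120 N. Pads are 22 mm wide; open, the fingers measure 114 mm over their backs; the gripper's body (76 mm by 85 mm) begins 54 mm behind the grasp point. The pads swing forward as they close: fully open they stand 13 mm farther back than shut.
Start: joints at [1.043, 0.313, 0.046, 1.304, 0, 1.431], TCP at [0.217, 0.532, 0.304] pointing down, gripper open.
Joint ranges: [-2.76, 2.76], [-0.86, 1.69], [-1.03, 1.26], [-2.2, 2.34], [-1.47, 1.5], [-3.14, 3.14]. Speed limits (rad/s): [2.57, 2.57, 3.14, 3.14, 3.14, 3.14].

INTERFACE

Orientations are given as a unit quaternion [w, x, y, z].
In Python, from workcell import env, read_camera, job, cut_out gives the robot as it stands.
- The arm moves only by the tool servo_tool, never from a script. Its argument "deltas" is a list of rows, each an object of numbers: "dx", "dy", "dz": the shift along the world's x, y, z in mm; "rx", "ry", "rz": the turn, a rotation vector about the world's x, y, z in rad; "fingers": the closure, from -1 (fully open) to 1 (shut). A call has 1 to 8 rows; each row shifts and turns the commanded pose from where the row before left it; what a row does not reach is not made up. A row lasts 1/10 s, in which the tool goes at most 50 mm and 8.59 degrees, less where a joint would pass 70% of its speed; a pose out of reach is approached as far as the arm can. A call is refused whole if a number of a shift passes 50 or a number of a turn 0.15, either way. A call with a gripper value outside its range is refused whole. The fingers move at their own pace and stop on an object; "newtons" is the grip in N (left out, the last holds). Time passes only in rows, so rows that do not move let the fingers close. It gives the time, the measured TCP pose, the force and the opening at its end, in the units of the state.
- env.get_state(): the state, without advancing time (a new reading comes with each control period).
- read_camera(name): name is "scene" or "top"; returns a dict with "img" (400x640x3 uint8, red, green, blue), "intrinsics" (3x3 intrinsics, pixels), "extrinsics" (4x4, takes a point from camera to world coordinates). Camera axes: x right, y down, z forward; pixel columns grow to the right and rows downward; lengths in m; the calibration is good to about 2 mm. A picture is of the moment at which its call begins. There is no depth.
- job.hand_in(): hands the job in, once; it reports no verdict.
Trained networks look in the newest picture that a camera, given by its name, has taken for a name from the list of things; names that differ only in an ending like _2 or _b are one class to them, and where a whole thing is asked for, a point or a joint stands for the part that bears it (a point fixed in the world has none). Each returns a list of dicts, best first, with "confidence" (0 to 1); they miss things now and then, are a little off and sometimes report something else, mostly with a low value. They report only what shows in the picture. A call takes as long as a camera call.
- cut_out(target, camera): "region" (400x640 bool, what is visible of it) and "extent" ([left, top, right, bottom] in pixels, round what is visible of it).
The state is a dict: "clock": time; "joint_pos": joint angles; "qvel": joint speeds; "tau": joint torques, N m; "tcp_pos": TCP position; "orientation": TCP orientation; "wrist_force": force on the tool from outside, world axes, zero at the start; "ft_torque": the same for the moment, N m; "finger_gap": finger opening in m.
Only numpy, scipy, OpenCV 4.12 (cv2) and the standard library are available. Lean on these libraries where they do the work, as an engineer would, in place of code of your own. Each camera call takes 0.05 s, during which the arm holds its last target. There are 200 camera calls.

TASK

Help set up the dissecting microscope: first press the round black stage plate down into the stand until it is fully home, flush with the top of the base. Then take the loose focusing bracket by its neck at its balance point, lift it, and hold it level and still about 3 cm above the top of the pillar, with the hole of its collar right over the pillar and its big ring out over the stage plate, ready to be guided down. Finish while still holding it there, and do not knock it against the stand or disturb the other things on the table.

Things in the scene. Friction and masses are not known exactly. Their poses are not given: they have to be found in the camera images.
- stand: Microscope stand, fixed to the table: cream base plate 260 x 190 mm, top 24 mm above the table. Origin: centre of its underside. x runs along the 260 mm from the stage plate (centre at x = -60 mm) to the pillar (axis at x = +90 mm), both at y = 0; z up. A low steel clip lies to each side of the plate, 50 mm or more from its centre.
- pillar_top (a point): Centre of the flat top of the stand's upright steel pillar (25 mm diameter), 205 mm above the table; axes as the stand's. A black safety collar (40 mm diameter) sits 85 to 101 mm up the pillar.
- plate_face (a point): Centre of the upper face of the black stage plate (disc, 95 mm diameter, 8 mm thick) in the base's recess. It stands 3 to 6 mm proud of the base at the start (27 to 30 mm above the table) and is flush at 24 mm above the table.
- plate (a joint): How far the stage plate has been pressed down, in m: 0 is 6 mm proud of the base, 0.006 is fully home and flush on a hard stop. A snug fit holds it where it is; sliding takes about 8 N straight down and it does not spring back.
- bracket: Loose cream cast focusing bracket, 0.45 to 0.65 kg, lying flat. Origin: on its underside below the balance point (centre of mass, 18 mm up). x: from collar to big ring, z up. Grip its neck: a plain bar 20 mm wide (y), 3 to 30 mm above the underside, bare from x = -29 to +37 mm. Focus block with a black knob each side: x = -56 to -24 mm, out to y = +-45 mm, 42 mm high.
- collar_bottom (a point): Centre of the lower mouth of the bracket's collar: an upright tube of 42 mm diameter, 42 mm high, with a 27 mm hole right through for the pillar. At x = -66 mm in the bracket's frame, in the plane of the underside. A black clamp knob sticks out behind it to x = -111 mm.
- ring_bottom (a point): Centre of the bracket's big ring (93 mm outside, 76 mm inside diameter, 24 mm high), at x = +84 mm in the bracket's frame, in the plane of the underside; a small screw in front reaches x = +148 mm. On the fitted microscope it lies over the stage plate's centre.
- optics: Bystander: the binocular optics of the microscope standing on its round black mount, about 105 x 105 mm and 165 mm tall. Origin: centre of its underside.
- dish: Bystander: a clear covered culture dish, 63 mm diameter, 16 mm high. Origin: centre of its underside.
- forceps: Bystander: steel forceps 125 mm long (along their x), 6 mm high. Origin: underside, near the middle.
- stain: Bystander: an amber dropper bottle, 34 mm diameter, 75 mm tall. Origin: centre of its underside.
- cup: Bystander: an empty clear plastic cup, 82 mm rim diameter, 105 mm tall. Origin: centre of its underside.
- slidebox: Bystander: a shut blue slide box, 118 x 88 x 36 mm. Origin: centre of its underside.

How it is judged:
By the outcome, as a careful person would: the job done as asked, in the order asked, and still so for the second after the job is handed in, while the arm keeps its last pose, push and grip.
It also fails if it takes over 54 s, if anything falls off the work surface, if the arm or the gripper's body presses on something with over 40 N, if the wrist force passes 120 N, or if a joint passes its speed limit or range.

## Working session

There is one attempt and no reset: what is moved stays moved. The work goes in short steps, Python scripts to look and compute and a tool call to move; the robot and the scene stay as the last step left them, time stands still between calls to the robot, and variables do not carry over. Pictures are saved under pics/ and viewed, about 8 in all and at most 12, crops included, and the job is handed in when it is done.

Besides the shell and the picture viewer there is one more tool, called after "Emit:" in YAML: its name, and indented under it one key for each argument. servo_tool: Moves the arm, as the interface text tells. Its arguments: {"type":"object","properties":{"deltas":{"type":"array"},"newtons":{"type":"number"}},"required":["deltas"]}

```bash
mkdir -p pics; ls
python3 - <<'E'
from workcell import env, read_camera, job, cut_out
import cv2, numpy as np, pickle
np.set_printoptions(precision=4,suppress=True)
print(env.get_state())
for c in("scene","top"):
    r=read_camera(c); pickle.dump(r,open(f"{c}0.pkl","wb"))
    cv2.imwrite(f"pics/{c}0.png",r["img"][:,:,::-1]); print(r["intrinsics"],r["extrinsics"])
    for t in["stand","plate","bracket","optics","dish","forceps","stain","cup","slidebox"]:
        for d in cut_out(t,c)[:2]:
            print(c,t,round(d["confidence"],2),d["extent"],np.argwhere(d["region"]).mean(0)[::-1])
E
```

```text
pics
{'clock': 0.0, 'joint_pos': array([ 1.0434,  0.314 ,  0.045 ,  1.3036, -0.    ,  1.4312]), 'qvel': array([ 0.0001, -0.0013,  0.0002,  0.0018,  0.0024,  0.0003]), 'tau': array([ -0.0002, -48.0628,  29.8533,   0.0193,   0.    ,  -0.    ]), 'tcp_pos': array([0.2173, 0.532 , 0.303 ]), 'orientation': array([-0.0003,  0.1927,  0.9813, -0.0009]), 'wrist_force': array([-0.7069,  0.3175,  0.6993]), 'ft_torque': array([ 0.0194, -0.0012,  0.0206]), 'finger_gap': 0.08541106455784479}
[[381.1372   0.     315.2271]
 [  0.     381.1372 196.1157]
 [  0.       0.       1.    ]] [[-0.675   0.4081 -0.6147  1.2362]
 [ 0.7376  0.3952 -0.5476  0.5954]
 [ 0.0195 -0.823  -0.5678  0.797 ]
 [ 0.      0.      0.      1.    ]]
scene stand 0.64 [251.8, 185.5, 301.0, 219.9] [273.8301 203.1368]
scene stand 0.62 [321.2, 228.2, 435.0, 316.5] [375.0764 272.6376]
scene plate 0.67 [377.7, 247.3, 408.5, 268.5] [392.2762 260.9381]
scene bracket 0.8 [252.8, 186.7, 299.9, 222.2] [273.6889 203.3949]
scene dish 0.84 [292.7, 234.4, 314.5, 254.7] [302.0353 244.742 ]
scene forceps 0.42 [339.9, 212.0, 357.4, 230.5] [346.897
[... 514 characters left out ...]
te 0.93 [240.5, 208.1, 265.3, 230.4] [251.6825 219.3113]
top plate 0.42 [222.6, 169.6, 286.7, 245.1] [255.8491 204.9166]
top bracket 0.91 [358.9, 176.2, 386.8, 240.1] [372.4989 208.3694]
top optics 0.66 [157.0, 188.4, 196.1, 227.7] [175.9941 204.0704]
top dish 0.51 [308.6, 181.2, 326.1, 197.1] [314.8894 187.375 ]
top forceps 0.66 [308.4, 225.4, 316.0, 253.4] [310.8276 240.5172]
top forceps 0.24 [360.2, 176.6, 384.7, 239.4] [370.8549 200.6372]
top stain 0.6 [310.0, 142.7, 317.4, 153.5] [312.4242 145.6061]
top cup 0.62 [360.1, 176.0, 390.2, 242.4] [371.7737 206.6624]
top cup 0.58 [181.4, 255.1, 210.5, 281.0] [194.7798 265.856 ]
top slidebox 0.88 [435.6, 218.1, 462.1, 251.1] [447.4084 235.4215]
```

Run:
```python
import cv2,pickle
a=pickle.load(open("top0.pkl","rb"))["img"][:,:,::-1][120:300,140:480]
b=pickle.load(open("scene0.pkl","rb"))["img"][:,:,::-1][120:330,200:530]
cv2.imwrite("pics/topc.png",cv2.resize(a,None,fx=2.35,fy=2.35,interpolation=cv2.INTER_CUBIC))
cv2.imwrite("pics/scenec.png",cv2.resize(b,None,fx=2.4,fy=2.4,interpolation=cv2.INTER_CUBIC))
```

```text
(no output)
```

View pics/topc.png

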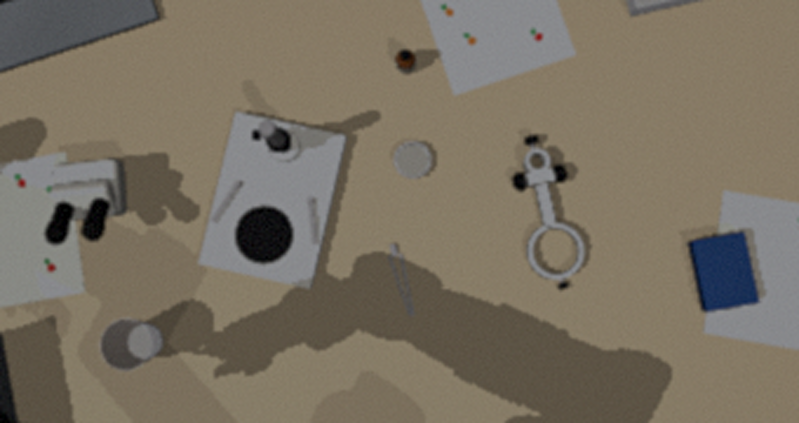

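View pics/scenec.png

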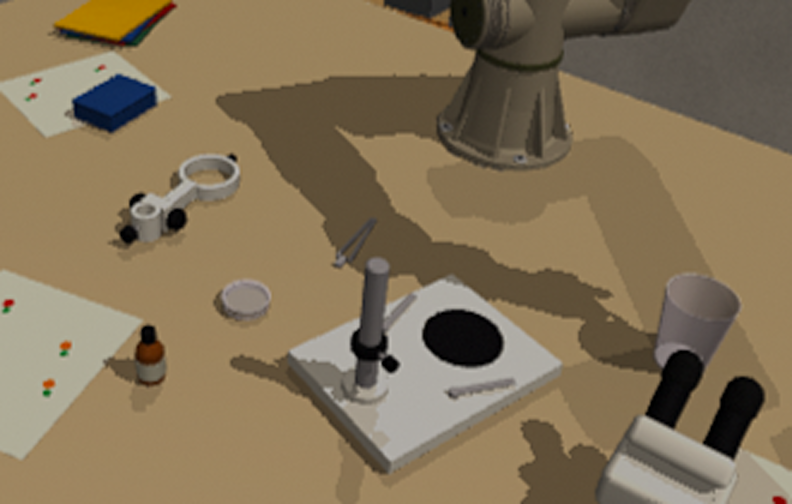

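The top view shows the stand at raw px ≈(256,204), with the plate at (252,219) and the pillar at about (255,175). The bracket is at ≈(372,208), collar away from the robot and ring toward it. The scene view agrees. Next I'll fit both poses.

```bash
cat > h.py <<'E'
import numpy as np,cv2,pickle
from scipy.optimize import least_squares
np.set_printoptions(precision=4,suppress=True)
def proj(r,P):
    E=np.linalg.inv(r["extrinsics"]); p=np.atleast_2d(P)@E[:3,:3].T+E[:3,3]
    q=p@r["intrinsics"].T; return q[:,:2]/q[:,2:]
def place(pose,L):
    x,y,a=pose[:3]; c,s=np.cos(a),np.sin(a); L=np.atleast_2d(L)
    return np.c_[x+c*L[:,0]-s*L[:,1],y+s*L[:,0]+c*L[:,1],L[:,2]]
def onplane(r,uv,z):
    d=r["extrinsics"][:3,:3]@np.linalg.inv(r["intrinsics"])@np.r_[uv,1]; o=r["extrinsics"][:3,3]
    return o+d*(z-o[2])/d[2]
E
cat > fit.py <<'E'
from h import *
R={c:pickle.load(open(c+"0.pkl","rb")) for c in("top","scene")}
t=lambda u,v:(140+u/2.35,120+v/2.35); s=lambda u,v:(200+u/2.4,120+v/2.4)
def refine(c,p):
    g=cv2.cvtColor(R[c]["img"],cv2.COLOR_RGB2GRAY)
    q=cv2.cornerSubPix(g,np.float32([[p]]),(3,3),(-1,-1),(3,30,.01))[0,0]
    return q if np.hypot(*(q-p))<2 else np.array(p)
# base local corners: pillar end x=+130
top=[t(237,112),t(346,134),t(310,285),t(199,263)]; sc=[s(289,354),s(388,460),s(560,365),s(450,278)]
loc_t=[(.13,.095),(.13,-.095),(-.13,-.095),(-.13,.095)]  # facing +x: left is +y
loc_s=[(.13,-.095),(.13,.095),(-.13,.095),(-.13,-.095)]
def run(obs,x0):
    f=lambda p:np.concatenate([(proj(R[c],place(p,L))[0]-uv)*w for c,L,uv,w in obs])
    o=least_squares(f,x0,loss="soft_l1"); print(o.x,"res"); print(f(o.x).reshape(-1,2)); return o.x
obs=[("top",(*l,.024),refine("top",p),1) for l,p in zip(loc_t,top)]+[("scene",(*l,.024),refine("scene",p),1) for l,p in zip(loc_s,sc)]
obs+=[("top",(-.06,0,.028),(251.7,219.3),1),("scene",(.09,0,.205),s(377,265),1),("scene",(-.06,0,.028),s(463,338),1)]
S=run(obs,[.35,.12,-.2])
obs=[("top",(-.066,0,.042),t(537,159),1),("top",(.084,0,.024),t(556,251),1),("scene",(-.066,0,.042),s(147,209),1),("scene",(.084,0,.024),s(211,174),1)]
B=run(obs,[.38,-.17,3.1])
print("collar-ring",place(B,[(-.066,0,0),(.084,0,0)]))
np.save("fit.npy",[S,B])
for c in R:
    im=cv2.resize(R[c]["img"][:,:,::-1],None,fx=4,fy=4,interpolation=cv2.INTER_CUBIC)
    a=np.linspace(0,2*np.pi,60); circ=lambda x,r,z:np.c_[x+r*np.cos(a),r*np.sin(a),z+0*a]
    for P,ls in((S,[circ(-.06,.0475,.028),circ(.09,.0125,.205),circ(.09,.0125,.024),np.array([(*l,.024) for l in loc_t+loc_t[:1]])]),(B,[circ(-.066,.021,.042),circ(.084,.0465,.024),circ(.084,.038,.024),np.array([(-.029,.01,.03),(.037,.01,.03),(.037,-.01,.03),(-.029,-.01,.03)])])):
        for L in ls: cv2.polylines(im,[np.int32(proj(R[c],place(P,L))*4+2)],False,(0,0,255),1)
    if c=="top": A=np.hstack([im[4*165:4*250,4*220:4*292],im[4*165:4*250,4*345:4*400]])
    else: A2=np.hstack([im[4*215:4*320,4*315:4*440],im[4*175:4*280,4*245:4*305]])
cv2.imwrite("pics/ov.png",np.vstack([cv2.resize(A,(550,360)) if 0 else np.pad(A,((0,0),(0,max(0,A2.shape[1]-A.shape[1])),(0,0))),A2][:2])[:900])
print(np.vstack([np.pad(A,((0,0),(0,A2.shape[1]-A.shape[1]),(0,0))),A2]).shape)
cv2.imwrite("pics/ov.png",cv2.resize(np.vstack([np.pad(A,((0,0),(0,A2.shape[1]-A.shape[1]),(0,0))),A2]),(740*600//760,600)))
E
python3 fit.py
```

```text
[ 0.545   0.217  -0.2445] res
[[-1.3396 -0.6671]
 [ 0.0538  0.1768]
 [ 0.4602  0.1901]
 [-0.1995  0.2706]
 [-0.7205 -0.1231]
 [-0.0111  0.8104]
 [ 0.4881  0.4534]
 [ 0.5037 -1.5685]
 [-0.2274 -0.0104]
 [-0.3187 -0.3132]
 [-0.3365 -1.026 ]]
[ 0.528  -0.232   3.3091] res
[[-0.5725  0.714 ]
 [-1.1689  0.0437]
 [-0.8118 -0.0854]
 [-0.6508 -1.648 ]]
collar-ring [[ 0.5931 -0.221   0.    ]
 [ 0.4452 -0.246   0.    ]]
(760, 740, 3)
```

View pics/ov.png

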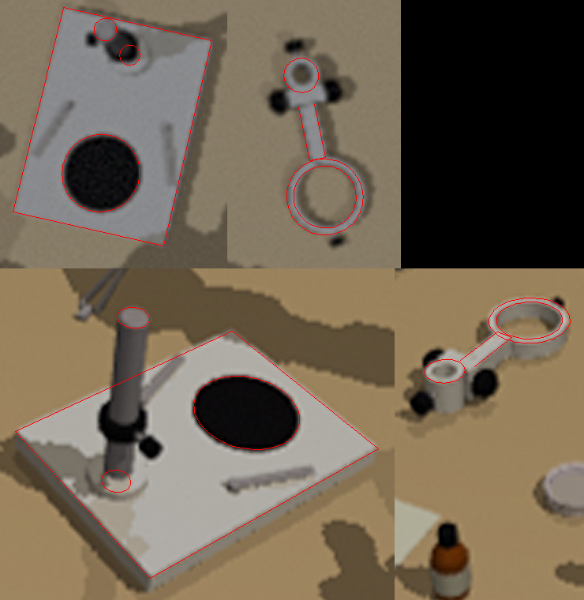

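Both fits overlay cleanly. The pillar axis comes out at about (0.632, 0.195), the plate centre at (0.487, 0.2315), and the bracket balance point at (0.528, -0.232) with yaw 3.309. I'll start with the plate: fingers shut, moving above its centre.

Emit:
servo_tool:
  deltas:
    - {"dx": 27, "dy": -30, "fingers": 1}
    - {"dx": 27, "dy": -30, "fingers": 1}
    - {"dx": 27, "dy": -30, "fingers": 1}
    - {"dx": 27, "dy": -30, "fingers": 1}
    - {"dx": 27, "dy": -30, "fingers": 1}
    - {"dx": 27, "dy": -30, "fingers": 1}
    - {"dx": 27, "dy": -30, "fingers": 1}
    - {"dx": 27, "dy": -30, "fingers": 1}
  newtons: 40

```text
invalid input at $.deltas[0]: expected keys dx, dy, dz, rx, ry, rz, fingers
```

Emit:
servo_tool:
  deltas:
    - {"dx": 27, "dy": -30, "fingers": 1}
    - {"dx": 27, "dy": -30, "fingers": 1}
    - {"dz": -40, "fingers": 1}
    - {"dz": -40, "fingers": 1}
    - {"dz": -40, "fingers": 1}
    - {"dz": -40, "fingers": 1}
    - {"dz": -20, "fingers": 1}
    - {"dz": 0, "fingers": 1}

```text
invalid input at $.deltas[0]: expected keys dx, dy, dz, rx, ry, rz, fingers
```

Emit:
servo_tool:
  deltas:
    - {"dx": 30, "dy": -33, "dz": 0, "rx": 0, "ry": 0, "rz": 0, "fingers": 1}
    - {"dx": 34, "dy": -38, "dz": 0, "rx": 0, "ry": 0, "rz": 0, "fingers": 1}
    - {"dx": 34, "dy": -38, "dz": 0, "rx": 0, "ry": 0, "rz": 0, "fingers": 1}
    - {"dx": 34, "dy": -38, "dz": 0, "rx": 0, "ry": 0, "rz": 0, "fingers": 1}
    - {"dx": 34, "dy": -38, "dz": 0, "rx": 0, "ry": 0, "rz": 0, "fingers": 1}
    - {"dx": 34, "dy": -38, "dz": 0, "rx": 0, "ry": 0, "rz": 0, "fingers": 1}
    - {"dx": 34, "dy": -38, "dz": 0, "rx": 0, "ry": 0, "rz": 0, "fingers": 1}
    - {"dx": 30, "dy": -33, "dz": 0, "rx": 0, "ry": 0, "rz": 0, "fingers": 1}
  newtons: 40

```text
clock: 1.8
tcp_pos: [0.4788, 0.2407, 0.3042]
orientation: [0.0, 0.193, 0.981, 0.0]
wrist_force: [0.6, 1.2, -0.8]
finger_gap: -0.0002
```

Emit:
servo_tool:
  deltas:
    - {"dx": 6, "dy": -7, "dz": -35, "rx": 0, "ry": 0, "rz": 0, "fingers": 1}
    - {"dx": 0, "dy": 0, "dz": -40, "rx": 0, "ry": 0, "rz": 0, "fingers": 1}
    - {"dx": 0, "dy": 0, "dz": -40, "rx": 0, "ry": 0, "rz": 0, "fingers": 1}
    - {"dx": 0, "dy": 0, "dz": -40, "rx": 0, "ry": 0, "rz": 0, "fingers": 1}
    - {"dx": 0, "dy": 0, "dz": -25, "rx": 0, "ry": 0, "rz": 0, "fingers": 1}
    - {"dx": 0, "dy": 0, "dz": -10, "rx": 0, "ry": 0, "rz": 0, "fingers": 1}
    - {"dx": 0, "dy": 0, "dz": 0, "rx": 0, "ry": 0, "rz": 0, "fingers": 1}
    - {"dx": 0, "dy": 0, "dz": 0, "rx": 0, "ry": 0, "rz": 0, "fingers": 1}

```text
clock: 2.6
tcp_pos: [0.4844, 0.2361, 0.1151]
orientation: [0.001, 0.193, 0.981, 0.0]
wrist_force: [0.7, 0.3, -0.1]
finger_gap: -0.0007
```

Emit:
servo_tool:
  deltas:
    - {"dx": 2, "dy": -4, "dz": -6, "rx": 0, "ry": 0, "rz": 0, "fingers": 1}
    - {"dx": 0, "dy": 0, "dz": -5, "rx": 0, "ry": 0, "rz": 0, "fingers": 1}
    - {"dx": 0, "dy": 0, "dz": -2, "rx": 0, "ry": 0, "rz": 0, "fingers": 1}
    - {"dx": 0, "dy": 0, "dz": -2, "rx": 0, "ry": 0, "rz": 0, "fingers": 1}
    - {"dx": 0, "dy": 0, "dz": 0, "rx": 0, "ry": 0, "rz": 0, "fingers": 1}
    - {"dx": 0, "dy": 0, "dz": 0, "rx": 0, "ry": 0, "rz": 0, "fingers": 1}

```text
clock: 3.2
tcp_pos: [0.4856, 0.2317, 0.0992]
orientation: [0.0, 0.193, 0.981, 0.0]
wrist_force: [-0.9, -1.5, 2.7]
finger_gap: 0.0002
```

Emit:
servo_tool:
  deltas:
    - {"dx": 0, "dy": 0, "dz": -1, "rx": 0, "ry": 0, "rz": 0, "fingers": 1}
    - {"dx": 0, "dy": 0, "dz": -1, "rx": 0, "ry": 0, "rz": 0, "fingers": 1}
    - {"dx": 0, "dy": 0, "dz": 0, "rx": 0, "ry": 0, "rz": 0, "fingers": 1}

```text
clock: 3.5
tcp_pos: [0.4856, 0.2317, 0.0975]
orientation: [0.0, 0.193, 0.981, 0.0]
wrist_force: [-1.2, -1.4, 6.5]
finger_gap: -0.0
```

Emit:
servo_tool:
  deltas:
    - {"dx": 0, "dy": 0, "dz": -1, "rx": 0, "ry": 0, "rz": 0, "fingers": 1}
    - {"dx": 0, "dy": 0, "dz": 0, "rx": 0, "ry": 0, "rz": 0, "fingers": 1}
    - {"dx": 0, "dy": 0, "dz": 0, "rx": 0, "ry": 0, "rz": 0, "fingers": 1}

```text
clock: 3.8
tcp_pos: [0.4856, 0.2317, 0.0966]
orientation: [0.0, 0.193, 0.981, 0.0]
wrist_force: [-0.7, -1.7, 6.8]
finger_gap: 0.0002
```

Emit:
servo_tool:
  deltas:
    - {"dx": 0, "dy": 0, "dz": -1, "rx": 0, "ry": 0, "rz": 0, "fingers": 1}
    - {"dx": 0, "dy": 0, "dz": 0, "rx": 0, "ry": 0, "rz": 0, "fingers": 1}
    - {"dx": 0, "dy": 0, "dz": 0, "rx": 0, "ry": 0, "rz": 0, "fingers": 1}

```text
clock: 4.1
tcp_pos: [0.4856, 0.2317, 0.0965]
orientation: [0.001, 0.193, 0.981, 0.0]
wrist_force: [-4.3, -2.0, 14.8]
finger_gap: -0.0001
```

Emit:
servo_tool:
  deltas:
    - {"dx": 0, "dy": 0, "dz": -1, "rx": 0, "ry": 0, "rz": 0, "fingers": 1}
    - {"dx": 0, "dy": 0, "dz": 0, "rx": 0, "ry": 0, "rz": 0, "fingers": 1}
    - {"dx": 0, "dy": 0, "dz": 0, "rx": 0, "ry": 0, "rz": 0, "fingers": 1}

```text
clock: 4.4
tcp_pos: [0.4856, 0.2317, 0.0965]
orientation: [0.001, 0.193, 0.981, 0.0]
wrist_force: [-6.3, -2.1, 21.9]
finger_gap: -0.0004
```

The plate is on its stop: force climbs with no further travel, and the tips are at about 23.5 mm. One more small push, then retract.

Emit:
servo_tool:
  deltas:
    - {"dx": 0, "dy": 0, "dz": -1, "rx": 0, "ry": 0, "rz": 0, "fingers": 1}
    - {"dx": 0, "dy": 0, "dz": 0, "rx": 0, "ry": 0, "rz": 0, "fingers": 1}
    - {"dx": 0, "dy": 0, "dz": 4, "rx": 0, "ry": 0, "rz": 0, "fingers": 1}
    - {"dx": 0, "dy": 0, "dz": 30, "rx": 0, "ry": 0, "rz": 0, "fingers": 1}
    - {"dx": 0, "dy": 0, "dz": 45, "rx": 0, "ry": 0, "rz": 0, "fingers": 1}
    - {"dx": 0, "dy": 0, "dz": 45, "rx": 0, "ry": 0, "rz": 0, "fingers": 1}
    - {"dx": 0, "dy": 0, "dz": 45, "rx": 0, "ry": 0, "rz": 0, "fingers": 1}
    - {"dx": 0, "dy": 0, "dz": 35, "rx": 0, "ry": 0, "rz": 0, "fingers": 1}

```text
clock: 5.2
tcp_pos: [0.4857, 0.232, 0.2997]
orientation: [0.001, 0.193, 0.981, 0.001]
wrist_force: [0.2, -0.3, -1.2]
finger_gap: -0.0001
```

Emit:
servo_tool:
  deltas:
    - {"dx": 3, "dy": -35, "dz": 0, "rx": 0, "ry": 0, "rz": 0.05, "fingers": -1}
    - {"dx": 3, "dy": -40, "dz": 0, "rx": 0, "ry": 0, "rz": 0.05, "fingers": -1}
    - {"dx": 3, "dy": -40, "dz": 0, "rx": 0, "ry": 0, "rz": 0.05, "fingers": -1}
    - {"dx": 3, "dy": -40, "dz": 0, "rx": 0, "ry": 0, "rz": 0.05, "fingers": -1}
    - {"dx": 4, "dy": -40, "dz": 0, "rx": 0, "ry": 0, "rz": 0.05, "fingers": -1}
    - {"dx": 4, "dy": -40, "dz": 0, "rx": 0, "ry": 0, "rz": 0.05, "fingers": -1}
    - {"dx": 4, "dy": -40, "dz": 0, "rx": 0, "ry": 0, "rz": 0.05, "fingers": -1}
    - {"dx": 4, "dy": -40, "dz": 0, "rx": 0, "ry": 0, "rz": 0.05, "fingers": -1}

```text
clock: 6.0
tcp_pos: [0.5134, -0.0848, 0.2967]
orientation: [0.0, -0.007, 1.0, 0.0]
wrist_force: [1.2, 0.8, 0.2]
finger_gap: 0.0853
```

Emit:
servo_tool:
  deltas:
    - {"dx": 4, "dy": -40, "dz": 0, "rx": 0, "ry": 0, "rz": 0.05, "fingers": -1}
    - {"dx": 4, "dy": -40, "dz": 0, "rx": 0, "ry": 0, "rz": 0.05, "fingers": -1}
    - {"dx": 4, "dy": -40, "dz": 0, "rx": 0, "ry": 0, "rz": 0.05, "fingers": -1}
    - {"dx": 0, "dy": -20, "dz": -30, "rx": 0, "ry": 0, "rz": 0, "fingers": -1}
    - {"dx": 0, "dy": 0, "dz": -40, "rx": 0, "ry": 0, "rz": 0, "fingers": -1}
    - {"dx": 0, "dy": 0, "dz": -40, "rx": 0, "ry": 0, "rz": 0, "fingers": -1}
    - {"dx": 0, "dy": 0, "dz": 0, "rx": 0, "ry": 0, "rz": 0, "fingers": -1}
    - {"dx": 0, "dy": 0, "dz": 0, "rx": 0, "ry": 0, "rz": 0, "fingers": -1}

```text
clock: 6.8
tcp_pos: [0.5252, -0.2229, 0.1868]
orientation: [-0.001, -0.081, 0.997, 0.001]
wrist_force: [-1.5, 0.3, 0.4]
finger_gap: 0.0855
```

Run:
```python
from h import *
from workcell import env, read_camera
S,B=np.load("fit.npy")
rs={c:read_camera(c) for c in("top","scene")}
s=env.get_state(); print(s["tcp_pos"],s["orientation"],s["finger_gap"]); q=s["orientation"]
print("toolyaw",np.arctan2(2*q[1]*q[2],q[2]**2-q[1]**2),"want",B[2]-np.pi/2)
I=[]
for c,b in(("top",(225,120,440,270)),("scene",(200,120,440,320))):
    im=cv2.resize(rs[c]["img"][:,:,::-1],None,fx=3,fy=3,interpolation=cv2.INTER_CUBIC)
    if c=="scene":
        L=[(-.06+.0475*np.cos(a),.0475*np.sin(a),.024) for a in np.linspace(0,6.3,60)]
        cv2.polylines(im,[np.int32(proj(rs[c],place(S,L))*3+1)],False,(0,0,255),1)
    I.append(im[b[1]*3:b[3]*3,b[0]*3:b[2]*3])
w=max(i.shape[1] for i in I); o=np.vstack([np.pad(i,((0,0),(0,w-i.shape[1]),(0,0))) for i in I])
cv2.imwrite("pics/p4.png",cv2.resize(o,None,fx=600/o.shape[0],fy=600/o.shape[0],interpolation=cv2.INTER_AREA))
```

```text
[ 0.5268 -0.2237  0.1893] [ 0.0014 -0.0812  0.9967 -0.0009] 0.08525260091293976
toolyaw -0.16265698859112615 want 1.7382949675363553
```

View pics/p4.png

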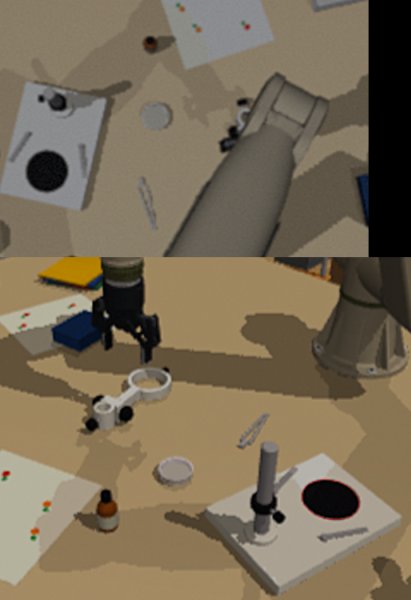

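The fingers are aligned over the neck, at about (140,340) in the lower view, and the plate lies inside its flush outline. I'll correct by +1/-8 mm and descend.

Emit:
servo_tool:
  deltas:
    - {"dx": 1, "dy": -8, "dz": 0, "rx": 0, "ry": 0, "rz": 0, "fingers": -1}
    - {"dx": 0, "dy": 0, "dz": -30, "rx": 0, "ry": 0, "rz": 0, "fingers": -1}
    - {"dx": 0, "dy": 0, "dz": -30, "rx": 0, "ry": 0, "rz": 0, "fingers": -1}
    - {"dx": 0, "dy": 0, "dz": -25, "rx": 0, "ry": 0, "rz": 0, "fingers": -1}
    - {"dx": 0, "dy": 0, "dz": -15, "rx": 0, "ry": 0, "rz": 0, "fingers": -1}
    - {"dx": 0, "dy": 0, "dz": -8, "rx": 0, "ry": 0, "rz": 0, "fingers": -1}
    - {"dx": 0, "dy": 0, "dz": 0, "rx": 0, "ry": 0, "rz": 0, "fingers": -1}
    - {"dx": 0, "dy": 0, "dz": 0, "rx": 0, "ry": 0, "rz": 0, "fingers": -1}

```text
clock: 7.7
tcp_pos: [0.5274, -0.2319, 0.0803]
orientation: [0.001, -0.081, 0.997, -0.001]
wrist_force: [1.2, 0.9, -0.6]
finger_gap: 0.0852
```

Emit:
servo_tool:
  deltas:
    - {"dx": 0, "dy": 0, "dz": -5, "rx": 0, "ry": 0, "rz": 0, "fingers": -1}
    - {"dx": 0, "dy": 0, "dz": 0, "rx": 0, "ry": 0, "rz": 0, "fingers": 0}
    - {"dx": 0, "dy": 0, "dz": 0, "rx": 0, "ry": 0, "rz": 0, "fingers": 0.4}
    - {"dx": 0, "dy": 0, "dz": 0, "rx": 0, "ry": 0, "rz": 0, "fingers": 1}
    - {"dx": 0, "dy": 0, "dz": 0, "rx": 0, "ry": 0, "rz": 0, "fingers": 1}
    - {"dx": 0, "dy": 0, "dz": 0, "rx": 0, "ry": 0, "rz": 0, "fingers": 1}
    - {"dx": 0, "dy": 0, "dz": 0, "rx": 0, "ry": 0, "rz": 0, "fingers": 1}
    - {"dx": 0, "dy": 0, "dz": 0, "rx": 0, "ry": 0, "rz": 0, "fingers": 1}
  newtons: 60

```text
clock: 8.5
tcp_pos: [0.527, -0.2318, 0.0746]
orientation: [0.001, -0.081, 0.997, -0.001]
wrist_force: [-0.3, -2.1, 4.0]
finger_gap: 0.019
```

Emit:
servo_tool:
  deltas:
    - {"dx": 0, "dy": 0, "dz": 0, "rx": 0, "ry": 0, "rz": 0, "fingers": 1}
    - {"dx": 0, "dy": 0, "dz": 0, "rx": 0, "ry": 0, "rz": 0, "fingers": 1}
    - {"dx": 0, "dy": 0, "dz": 0, "rx": 0, "ry": 0, "rz": 0, "fingers": 1}
  newtons: 80

```text
clock: 8.8
tcp_pos: [0.527, -0.2318, 0.0746]
orientation: [0.001, -0.081, 0.997, -0.001]
wrist_force: [0.6, -2.6, 6.0]
finger_gap: 0.0185
```

Gripped. Lift a little and read the force and moment.

Emit:
servo_tool:
  deltas:
    - {"dx": 0, "dy": 0, "dz": 3, "rx": 0, "ry": 0, "rz": 0, "fingers": 1}
    - {"dx": 0, "dy": 0, "dz": 6, "rx": 0, "ry": 0, "rz": 0, "fingers": 1}
    - {"dx": 0, "dy": 0, "dz": 10, "rx": 0, "ry": 0, "rz": 0, "fingers": 1}
    - {"dx": 0, "dy": 0, "dz": 15, "rx": 0, "ry": 0, "rz": 0, "fingers": 1}
    - {"dx": 0, "dy": 0, "dz": 15, "rx": 0, "ry": 0, "rz": 0, "fingers": 1}
    - {"dx": 0, "dy": 0, "dz": 8, "rx": 0, "ry": 0, "rz": 0, "fingers": 1}
    - {"dx": 0, "dy": 0, "dz": 0, "rx": 0, "ry": 0, "rz": 0, "fingers": 1}
    - {"dx": 0, "dy": 0, "dz": 0, "rx": 0, "ry": 0, "rz": 0, "fingers": 1}

```text
clock: 9.6
tcp_pos: [0.5263, -0.2311, 0.1307]
orientation: [-0.0, -0.081, 0.997, 0.0]
wrist_force: [0.5, -0.8, -4.7]
finger_gap: 0.0185
```

Run:
```python
from h import *
from workcell import env, read_camera
s=env.get_state(); print(s["tcp_pos"],s["orientation"],s["wrist_force"],s["ft_torque"],s["finger_gap"])
r=read_camera("scene"); s=env.get_state(); print(s["wrist_force"],s["ft_torque"])
S,B=np.load("fit.npy"); B=B.copy(); L=np.array([(-.066,0,0),(.084,0,0),(-.111,0,.03)])
im=cv2.resize(r["img"][:,:,::-1],None,fx=5,fy=5,interpolation=cv2.INTER_CUBIC)
a=np.linspace(0,6.3,60)
for x,R,z in((-.066,.021,.042),(.084,.0465,.024),(.084,.038,.024),(.084,.0465,0),(-.066,.021,0)):
    P=place(B,np.c_[x+R*np.cos(a),R*np.sin(a),z+0*a]); P[:,2]+=s["tcp_pos"][2]-.0746
    cv2.polylines(im,[np.int32(proj(r,P)*5+2)],False,(0,0,255),1)
cv2.imwrite("pics/p5.png",im[5*140:5*230,5*225:5*325])
```

```text
[ 0.5263 -0.2311  0.1307] [-0.0001 -0.0811  0.9967  0.0002] [ 0.4533 -0.8173 -4.6641] [ 0.0487  0.0214 -0.0162] 0.018515793508818493
[-0.4087 -0.5845 -5.1112] [-0.0358  0.0198 -0.0172]
```

View pics/p5.png

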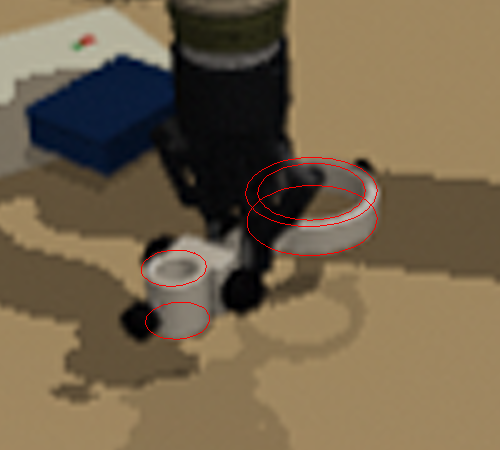

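The bracket hangs level and matches the predicted outline. The moment is about 0.02 Nm and the weight about 5 N. Next I raise it, then carry it over to the pillar.

Emit:
servo_tool:
  deltas:
    - {"dx": 0, "dy": 0, "dz": 15, "rx": 0, "ry": 0, "rz": 0, "fingers": 1}
    - {"dx": 0, "dy": 0, "dz": 30, "rx": 0, "ry": 0, "rz": 0, "fingers": 1}
    - {"dx": 0, "dy": 0, "dz": 35, "rx": 0, "ry": 0, "rz": 0, "fingers": 1}
    - {"dx": 0, "dy": 0, "dz": 35, "rx": 0, "ry": 0, "rz": 0, "fingers": 1}
    - {"dx": 0, "dy": 0, "dz": 35, "rx": 0, "ry": 0, "rz": 0, "fingers": 1}
    - {"dx": 0, "dy": 0, "dz": 35, "rx": 0, "ry": 0, "rz": 0, "fingers": 1}
    - {"dx": 0, "dy": 0, "dz": 25, "rx": 0, "ry": 0, "rz": 0, "fingers": 1}
    - {"dx": 0, "dy": 0, "dz": 10, "rx": 0, "ry": 0, "rz": 0, "fingers": 1}

```text
clock: 10.45
tcp_pos: [0.527, -0.2315, 0.353]
orientation: [0.001, -0.081, 0.997, -0.001]
wrist_force: [0.6, 0.5, -5.2]
finger_gap: 0.0186
```

Emit:
servo_tool:
  deltas:
    - {"dx": 1, "dy": 10, "dz": 0, "rx": 0, "ry": 0, "rz": -0.01, "fingers": 1}
    - {"dx": 2, "dy": 20, "dz": 0, "rx": 0, "ry": 0, "rz": -0.02, "fingers": 1}
    - {"dx": 3, "dy": 30, "dz": 0, "rx": 0, "ry": 0, "rz": -0.03, "fingers": 1}
    - {"dx": 3, "dy": 30, "dz": 0, "rx": 0, "ry": 0, "rz": -0.03, "fingers": 1}
    - {"dx": 3, "dy": 30, "dz": 0, "rx": 0, "ry": 0, "rz": -0.03, "fingers": 1}
    - {"dx": 3, "dy": 30, "dz": 0, "rx": 0, "ry": 0, "rz": -0.03, "fingers": 1}
    - {"dx": 3, "dy": 30, "dz": 0, "rx": 0, "ry": 0, "rz": -0.03, "fingers": 1}
    - {"dx": 3, "dy": 30, "dz": 0, "rx": 0, "ry": 0, "rz": -0.03, "fingers": 1}

```text
clock: 11.25
tcp_pos: [0.5465, -0.0192, 0.3481]
orientation: [-0.002, 0.025, 1.0, 0.001]
wrist_force: [0.8, 0.1, -3.0]
finger_gap: 0.0188
```

Emit:
servo_tool:
  deltas:
    - {"dx": 3, "dy": 30, "dz": 0, "rx": 0, "ry": 0, "rz": -0.03, "fingers": 1}
    - {"dx": 3, "dy": 30, "dz": 0, "rx": 0, "ry": 0, "rz": -0.03, "fingers": 1}
    - {"dx": 3, "dy": 30, "dz": 0, "rx": 0, "ry": 0, "rz": -0.03, "fingers": 1}
    - {"dx": 3, "dy": 30, "dz": 0, "rx": 0, "ry": 0, "rz": -0.03, "fingers": 1}
    - {"dx": 3, "dy": 30, "dz": 0, "rx": 0, "ry": 0, "rz": -0.03, "fingers": 1}
    - {"dx": 2, "dy": 20, "dz": 0, "rx": 0, "ry": 0, "rz": -0.02, "fingers": 1}
    - {"dx": 1, "dy": 10, "dz": 0, "rx": 0, "ry": 0, "rz": -0.01, "fingers": 1}
    - {"dx": 0, "dy": 0, "dz": 0, "rx": 0, "ry": 0, "rz": 0, "fingers": 1}

```text
clock: 12.05
tcp_pos: [0.5647, 0.1601, 0.3488]
orientation: [-0.002, 0.113, 0.994, -0.0]
wrist_force: [-0.1, 0.2, -4.2]
finger_gap: 0.0186
```

Emit:
servo_tool:
  deltas:
    - {"dx": 1, "dy": 12, "dz": 0, "rx": 0, "ry": 0, "rz": -0.01, "fingers": 1}
    - {"dx": 1, "dy": 15, "dz": 0, "rx": 0, "ry": 0, "rz": -0.01, "fingers": 1}
    - {"dx": 1, "dy": 14, "dz": 0, "rx": 0, "ry": 0, "rz": 0, "fingers": 1}
    - {"dx": 0, "dy": 8, "dz": 0, "rx": 0, "ry": 0, "rz": 0, "fingers": 1}
    - {"dx": 0, "dy": 0, "dz": 0, "rx": 0, "ry": 0, "rz": 0, "fingers": 1}
    - {"dx": 0, "dy": 0, "dz": 0, "rx": 0, "ry": 0, "rz": 0, "fingers": 1}

```text
clock: 12.65
tcp_pos: [0.5684, 0.2074, 0.3508]
orientation: [-0.0, 0.124, 0.992, -0.0]
wrist_force: [0.3, 0.1, -5.3]
finger_gap: 0.0187
```

```bash
cat > chk.py <<'E'
import sys
from h import *
from workcell import env, read_camera
rs={c:read_camera(c) for c in("top","scene")}; pickle.dump(rs,open("last.pkl","wb"))
s=env.get_state(); q=s["orientation"]; S,B=np.load("fit.npy"); t=s["tcp_pos"]
yaw=np.arctan2(q[2]**2-q[1]**2,2*q[1]*q[2]); by=yaw+.005+np.pi/2
c,n=np.cos(by),np.sin(by)
P=np.array([t[0]-.001*c,t[1]-.001*n,by]); h=t[2]-.0746
print(t,q,s["wrist_force"],s["ft_torque"],"yaw",yaw,"clock",s["clock"])
print("collar-pillar mm",1e3*(place(P,(-.066,0,h))-place(S,(.09,0,.205))),"ring-plate",1e3*(place(P,(.084,0,h))-place(S,(-.06,0,.024)))[:,:2],"yaw err",P[2]-S[2]-np.pi)
I=[]; a=np.linspace(0,6.3,60)
for k,b in(("scene",(310,150,440,290)),("top",(215,145,300,250))):
    r=rs[k]; im=cv2.resize(r["img"][:,:,::-1],None,fx=4,fy=4,interpolation=cv2.INTER_CUBIC)
    D=[(P,-.066,.0135,h+.042),(P,-.066,.021,h),(P,.084,.0465,h),(P,.084,.0465,h+.024),(S,.09,.0125,.205),(S,-.06,.0475,.024)]
    for p,x,R,z in D:
        cv2.polylines(im,[np.int32(proj(r,place(p,np.c_[x+R*np.cos(a),R*np.sin(a),z+0*a]))*4+2)],False,(0,0,255) if p is P else (0,255,0),1)
    I.append(im[b[1]*4:b[3]*4,b[0]*4:b[2]*4])
m=max(i.shape[0] for i in I); o=np.hstack([np.pad(i,((0,m-i.shape[0]),(0,0),(0,0))) for i in I])
f=min(1,800/o.shape[1],600/o.shape[0]); cv2.imwrite(sys.argv[1],cv2.resize(o,None,fx=f,fy=f,interpolation=cv2.INTER_AREA))
E
python3 chk.py pics/p6.png
```

```text
[0.5685 0.2072 0.3509] [-0.      0.1238  0.9923 -0.0001] [-0.4524 -0.7766 -4.0495] [-0.0179  0.0019  0.0202] yaw 1.3225451783272635 clock 12.75
collar-pillar mm [[ 1.2349 -4.151  71.3099]] ring-plate [[ 1.1894 -4.3338]] yaw err 0.0012562656801269334
```

View pics/p6.png

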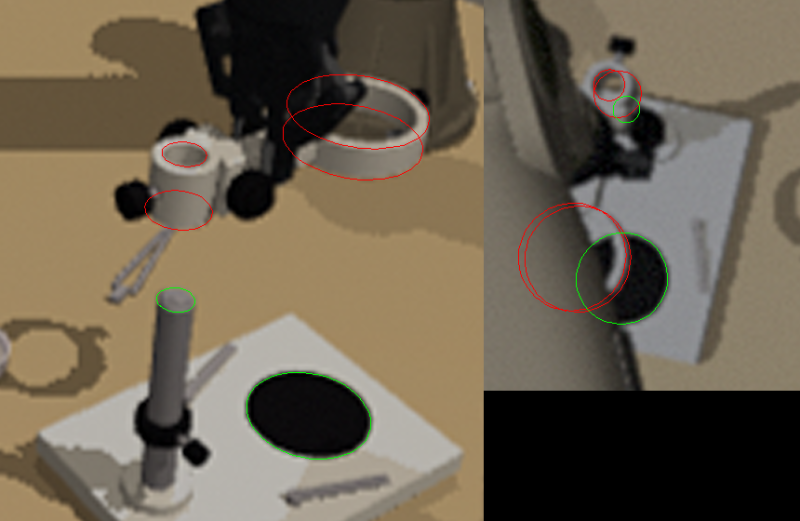

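The scene view shows the bracket level over the stand, with the collar near (187,185) above the pillar top at (176,300). The picture suggests it sits 2-3 mm to the right of the prediction. I'll correct the measured offset, go down to 3 cm, then measure the collar against the pillar close up.

Emit:
servo_tool:
  deltas:
    - {"dx": -1, "dy": 4, "dz": 0, "rx": 0, "ry": 0, "rz": 0, "fingers": 1}
    - {"dx": 0, "dy": 0, "dz": -8, "rx": 0, "ry": 0, "rz": 0, "fingers": 1}
    - {"dx": 0, "dy": 0, "dz": -12, "rx": 0, "ry": 0, "rz": 0, "fingers": 1}
    - {"dx": 0, "dy": 0, "dz": -12, "rx": 0, "ry": 0, "rz": 0, "fingers": 1}
    - {"dx": 0, "dy": 0, "dz": -8, "rx": 0, "ry": 0, "rz": 0, "fingers": 1}
    - {"dx": 0, "dy": 0, "dz": 0, "rx": 0, "ry": 0, "rz": 0, "fingers": 1}
    - {"dx": 0, "dy": 0, "dz": 0, "rx": 0, "ry": 0, "rz": 0, "fingers": 1}
    - {"dx": 0, "dy": 0, "dz": 0, "rx": 0, "ry": 0, "rz": 0, "fingers": 1}

```text
clock: 13.55
tcp_pos: [0.5677, 0.2118, 0.3114]
orientation: [0.0, 0.124, 0.992, 0.0]
wrist_force: [0.2, -0.3, -4.5]
finger_gap: 0.019
```

```bash
python3 chk.py pics/p7o.png
python3 - <<'E'
from h import *
rs=pickle.load(open("last.pkl","rb"))
I=[]
for k,b in(("scene",(330,175,400,245)),("top",(235,150,273,220))):
    im=cv2.resize(rs[k]["img"][:,:,::-1],None,fx=8,fy=8,interpolation=cv2.INTER_CUBIC)
    im=im[b[1]*8:b[3]*8,b[0]*8:b[2]*8].copy()
    for i in range(0,b[2]-b[0],10): cv2.line(im,(i*8+4,0),(i*8+4,6),(0,0,255),1); cv2.putText(im,str(b[0]+i),(i*8,18),0,.35,(0,0,255))
    for i in range(0,b[3]-b[1],10): cv2.line(im,(0,i*8+4),(6,i*8+4),(0,0,255),1); cv2.putText(im,str(b[1]+i),(8,i*8+8),0,.35,(0,0,255))
    I.append(im)
o=np.hstack(I); print(o.shape); cv2.imwrite("pics/p7.png",cv2.resize(o,None,fx=min(1,800/o.shape[1]),fy=min(1,800/o.shape[1])))
E
```

```text
[0.5678 0.2118 0.3116] [0.0006 0.1236 0.9923 0.0002] [-0.2334 -0.4328 -3.6948] [ 0.0335 -0.0286 -0.0113] yaw 1.3230110889531208 clock 13.65
collar-pillar mm [[ 0.5706  0.4912 31.997 ]] ring-plate [[0.5083 0.2405]] yaw err 0.0017221763059840356
(560, 864, 3)
```

View pics/p7.png

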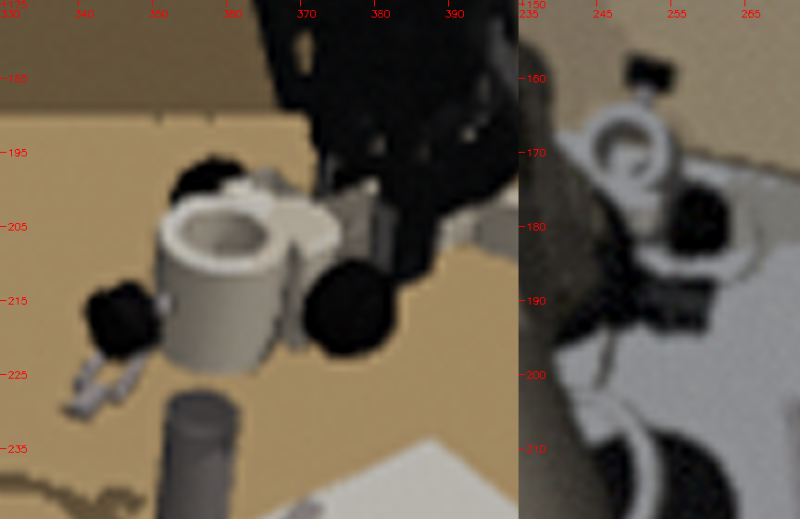

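View pics/p7o.png

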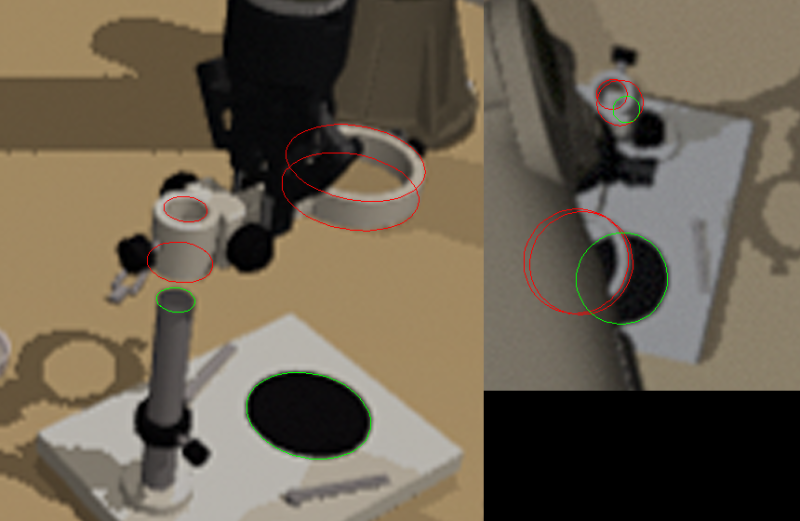

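```bash
cat > m.py <<'E'
from h import *
rs=pickle.load(open("last.pkl","rb")); S,B=np.load("fit.npy")
r=rs["scene"]; t=rs["top"]
pt=place(S,(.09,0,.205))[0]
print("pillar proj scene",proj(r,pt),"top",proj(t,pt), "meas (356.8,230.0)")
col=np.array([(359.6,206.0)]); colt=np.array([(249.1,169.5)])
f=lambda p:np.r_[(proj(r,p)-col)[0],(proj(t,p)-colt)[0]]
o=least_squares(f,[.63,.2,.277]); print("collar top 3D",o.x,o.fun,"rel to pillar mm",(o.x-pt)*1e3)
for z in(.275,.277,.279,.281): print(z,onplane(r,col[0],z),onplane(t,colt[0],z))
# pillar axis visible edges in scene at rows
g=cv2.cvtColor(r["img"],cv2.COLOR_RGB2GRAY).astype(float)
for v in(212,215,218,221,232,236,240): print(v,g[v,346:374].astype(int))
E
python3 m.py
```

```text
pillar proj scene [[356.7646 230.1034]] top [[252.8726 173.945 ]] meas (356.8,230.0)
collar top 3D [0.6335 0.1962 0.2787] [-0.2386 -0.0148 -0.2755  0.201 ] rel to pillar mm [ 1.2582  0.9889 73.6924]
0.275 [0.6289 0.1938 0.275 ] [0.6349 0.1959 0.275 ]
0.277 [0.6312 0.1953 0.277 ] [0.6345 0.1956 0.277 ]
0.279 [0.6336 0.1969 0.279 ] [0.6341 0.1952 0.279 ]
0.281 [0.6359 0.1984 0.281 ] [0.6337 0.1949 0.281 ]
212 [119 114 119 130 110  70  81  88  92  94  98 100 103 110 116 120 124 127
 129 131 133 126 104  85 103 125 100  20]
215 [ 13  10  10   9  39 101 123  78  93  98 102 107 110 116 119 125 128 131
 133 132 132 119  72  90  89  11   2   8]
218 [  6  11  12   9   5  30  79  93  96  99 104 107 113 117 122 126 130 131
 133 133 117  67  81  85  61   0   2   4]
221 [  3   2   1  10  29  57  91  93  97 100 104 111 115 119 124 128 131 132
 132 119  75 103 111  91  99  88  79  24]
232 [139 139 140 140 142 126  56  58  68  71  71  69  69  65  62  66 106 144
 140 139 140 140 139 140 139 139 140 139]
236 [139 140 140 140 140 117  41  55  60  65  66  69  76  82  70  97 133 141
 140 140 140 139 140 139 139 140 139 140]
240 [124 129 143 144 132  77  49  58  62  69  74  80  83  85  85 110 144 141
 140 140 140 141 140 142 139 139 141 147]
```

Measured from both images, the collar is about 1.3 mm in x and 1.0 mm in y off the pillar axis and 31.7 mm up. That agrees with the kinematics to within about 1 mm. One last fine correction, then settle.

Emit:
servo_tool:
  deltas:
    - {"dx": -1, "dy": -1, "dz": -2, "rx": 0, "ry": 0, "rz": 0, "fingers": 1}
    - {"dx": 0, "dy": 0, "dz": 0, "rx": 0, "ry": 0, "rz": 0, "fingers": 1}
    - {"dx": 0, "dy": 0, "dz": 0, "rx": 0, "ry": 0, "rz": 0, "fingers": 1}
    - {"dx": 0, "dy": 0, "dz": 0, "rx": 0, "ry": 0, "rz": 0, "fingers": 1}
    - {"dx": 0, "dy": 0, "dz": 0, "rx": 0, "ry": 0, "rz": 0, "fingers": 1}
    - {"dx": 0, "dy": 0, "dz": 0, "rx": 0, "ry": 0, "rz": 0, "fingers": 1}
    - {"dx": 0, "dy": 0, "dz": 0, "rx": 0, "ry": 0, "rz": 0, "fingers": 1}
    - {"dx": 0, "dy": 0, "dz": 0, "rx": 0, "ry": 0, "rz": 0, "fingers": 1}

```text
clock: 14.45
tcp_pos: [0.5665, 0.2108, 0.3089]
orientation: [0.0, 0.124, 0.992, 0.0]
wrist_force: [0.1, 0.8, -4.4]
finger_gap: 0.019
```

```bash
python3 chk.py pics/p8.png; python3 -c "
from workcell import env
s=env.get_state(); print(s['qvel'],s['finger_gap'])"
```

```text
[0.5665 0.2108 0.3089] [0.     0.1236 0.9923 0.    ] [-0.1964  0.7967 -3.5309] [-0.0129  0.0312 -0.0163] yaw 1.3229417989666343 clock 14.55
collar-pillar mm [[-0.7344 -0.5793 29.3142]] ring-plate [[-0.7942 -0.8199]] yaw err 0.0016528863194977816
[ 1.48275129e-04  9.27436627e-04  1.24315593e-03  9.44976769e-05
  1.43793128e-03 -1.11254753e-03] 0.018915731681713288
```

View pics/p8.png

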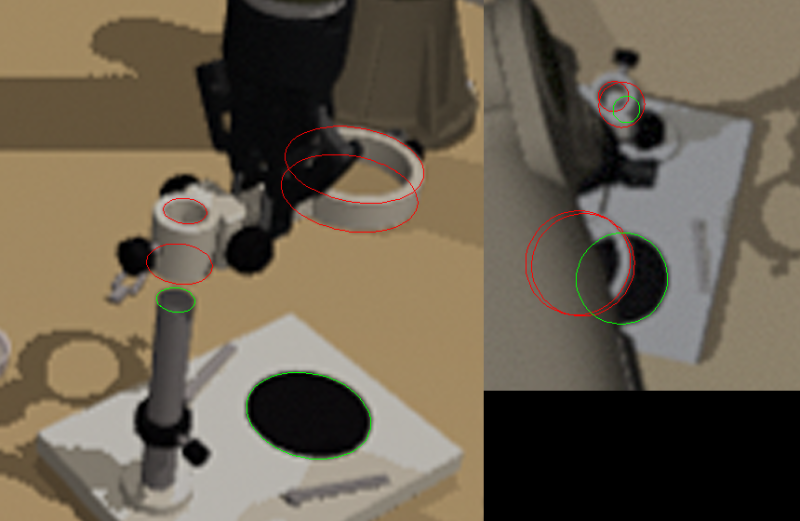

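The bracket is level and still. The collar, near (184,235), is directly over the pillar top at (176,300), and the ring is out over the plate. The kinematics put the collar within 1 mm of the pillar axis and 29 mm above it. Handing in.

```bash
python3 -c "
from workcell import job
print(job.hand_in())"
```

```text
the job is handed in; nothing more can be done
None
```

I pressed the stage plate home, then gripped the bracket by its neck at the balance point. I handed the job in at 14.6 s of the 54 s allowed, still holding the bracket level over the pillar. No verdict was reported.

- **Plate:** It slid at about 7 N, then stopped. I pushed to 22 N plus one more small step. The fingertips stopped at about 23.5 mm, against 24 mm for flush, and the picture showed the plate inside its flush outline.
- **Hold:** By the arm's own readings, the collar was 0.7 mm in x and 0.6 mm in y from the pillar axis, 29 mm above the pillar top. The ring was within about 1.2 mm of the plate centre and the turn error was 0.002 rad. The joints were still, the tool was level and the gripper read steady at 19 mm.
- **Disagreement:** My last camera measurement, taken before the final 1–2 mm correction, put the collar about 0.7 mm further off in x, 0.5 mm in y and 1.7 mm in z than the arm's readings did. In the scene picture, the bracket still looked about 1 pixel (2–3 mm) right of its predicted outline. That is about the camera's calibration error, so I left it.
- **Not fully checked:** The big ring is mostly hidden by the arm in the top view, so its position over the plate rests on the scene view and the arm's readings. I saw no contact with the stand in the forces or pictures. I did not re-measure the bystanders at the end.

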